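# Roll down the seal strip of a mould board

### The arm

A 7-joint arm with a two-finger parallel gripper is mounted at the origin on a cart in front of the work surface, level with it; the furniture and walls round the work are solid. World frame = base frame: x ahead of the robot, y to its left, z up, the work surface at z = 0. Lengths are in mm, angles in rad, forces in N, time in s.
With the tool pointing down it reaches from about 425 to 875 mm from the base axis. Payload 9.9 kg.
Tool frame: the origin (TCP) lies midway between the tips of the shut fingers; the grasp point (between the pads) lies 19 mm behind it; z points along the fingers, y is the line along which they close (so a half turn about z gives the same grasp; the last joint's range is limited). The gripper opens to 85 mm and grips with 20 to 120 N. Pads are 22 mm wide; open, the fingers measure 114 mm over their backs; the gripper's body (76 mm by 85 mm) begins 54 mm behind the grasp point. The pads swing forward as they close: fully open they stand 13 mm farther back than shut.
Start: joints at [-1.389, 0.576, 0.025, 1.437, -0.015, 1.129, -0.057], TCP at [177.302, 651.301, 231.289] pointing down, gripper open.
Joint ranges: [-2.76, 2.76], [-0.34, 2.15], [-1.52, 1.57], [0.19, 2.46], [-1.09, 4.23], [0.17, 1.99], [-2.82, 2.82]. Speed limits (rad/s): [2.22, 2.22, 3.01, 3.01, 3.14, 3.14, 3.14].

### API

Orientations are given as a rotation vector (axis times angle).
In Python, from plant import robot gives the robot as it stands.
- The arm moves only by the shell command python3 -m inch 'ROWS'. ROWS is JSON, a list of rows, each an object of numbers: "gripper": the closure, from -1 (fully open) to 1 (shut); "tx", "ty", "tz": the shift along the tool's x, y, z in units of 25 mm (1.0 is 25 mm); "spin": the turn about the tool's z in units of 8 degrees (1.0 is 8 degrees). In form: [{"gripper": .., "tx": .., "ty": .., "tz": .., "spin": ..}, ...]. A call has exactly 8 rows; each row is the pose to reach, as a shift and turn from the pose commanded when the call began, along the tool's axes at that moment; what a row does not reach only later rows make up. A row lasts 1/10 s, in which the tool goes at most 50 mm and 8.59 degrees, less where a joint would pass 70% of its speed; a pose out of reach is approached as far as the arm can. A call with a gripper value outside its range is refused whole. The fingers move at their own pace and stop on an object; the grip force is fixed at half the most. Time passes only in rows, so rows that repeat a pose let the fingers close, or fill a call up. It gives the time, the measured TCP pose, the force, the opening and the grip force at its end, in the units of the state.
- robot.sense(): the state, without advancing time (a new reading comes with each control period).
- robot.get_image(name): name is "scene" or "side" or "wrist"; returns (picture, depth): 480x640x3 uint8, blue, green, red; 480x640 float32, mm along the optical axis (not along the pixel's ray), 0 where there is no reading.
- robot.calibration(name): a dict with "vfov" (degrees; the focal length in pixels is half the picture's height over the tangent of half this angle, whatever the lens; pixels are square), "cx", "cy" (the principal point, pixels), "k1" (the pictures are not rectified: a ray, as slopes to the right and down, at radius r is drawn at 1 + k1 r^2 times it, then the intrinsics apply), "R" (3x3) and "t" (3): a world point X has camera coordinates R X + t; the wrist camera has in their place "mount" (4x4, takes a point from camera to tool coordinates, whose origin is the TCP and whose axes are the flange's). Camera axes: x right, y down, z forward; pixel columns grow to the right and rows downward; lengths in mm; the calibration is good to about 2 mm. A picture is of the moment at which its call begins: read the wrist's pose just before it. calibration takes no time and is no camera call.
- robot.close_job(): hands the job in; it is judged then, once.
The state is a dict: "clock": time; "joint_pos": joint angles; "dq": joint speeds; "joint_efforts": joint torques, N m; "tool_pos": TCP position; "tcp_rot": TCP orientation; "force": force on the tool from outside, world axes, zero at the start; "wrist_torque": the same for the moment, N m; "width": finger opening in mm; "finger_force": force on a finger pad.
Only numpy, scipy, OpenCV 4.12 (cv2) and the standard library are available. Lean on these libraries where they do the work, as an engineer would, in place of code of your own. Each camera call takes 0.05 s, during which the arm holds its last target. There are 200 camera calls.

### The job

Take the hand roller out of its holder and roll it along the raised seal strip of the board, from one end of the strip to the other under firm, steady pressure but never more than 24 newtons, so that every link of the strip lies flush with the wood. Press with the roller only, not with the gripper, and leave the tape roll, wax block and modelling stick where they are. Then hang the roller upright back in its holder and let go.

Things in the scene. Friction and masses are not known exactly. Their poses are not given: they have to be found in the camera images.
- board: Seal board fixed to the bench: plywood plinth 104 x 270 x 32 mm carrying a wooden bed 80 x 232 mm. Origin: centre of its underside; y along its length, z up. In a groove along the bed's middle lies a straight seal strip, 22 mm wide, 192 mm long, of eight smooth grey plastic links (24 mm each, ends bevelled), at first 3.5 to 4.5 mm proud of the wood beside them. More than 24 N from the roller bruises it.
- strip_end1 (a point): Nominal end of the strip at link 1 (board x = 0, y = -96 mm), at the nominal height of the bed's wooden top, 48 mm. The bed is fixed on levelling screws: at its middle the top is truly anywhere from 37 to 59 mm high, and each end up to 3.5 mm more or less than that (slope up to 0.035 rad along y). No reading shows this; it must be felt or seen.
- strip_end8 (a point): Nominal other end of the strip, at link 8 (board y = +96 mm, height 48 mm, as uncertain). Each link slides straight down alone: friction holds it until about 11 N presses on that link, it stays where it is left, and it stops hard when flush with the wood.
- holder: Plywood holder fixed to the bench: square open-topped box 74 x 74 mm, 68 mm high, walls and floor 12 mm, mouth 50 x 50 mm. Origin: centre of its underside on the bench, z up, sides along x and y. The roller hangs in it, its round collar resting on the rim and its wheel inside.
- roller: Hand roller, about 0.33 kg, upright in the holder at first. Origin: centre of the underside of its aluminium collar (68 mm diameter, 6 mm thick), z up along the handle. Below hangs a steel fork 40 mm wide along x, with a wheel that rolls along the roller's y. The sprung fork gives along z: from 2 N on, 1 mm more for each 4 N, with 6 mm of travel, then stops hard (26 N).
- handle (a point): Middle of the roller's wooden handle, 29 mm above the roller's origin: square 24 x 24 mm, from 6 to 52 mm above the origin, sides along the roller's x and y, a small steel cap on top to 56 mm. Grip it with the fingertips close above or on the collar.
- axle (a point): Centre of the roller's smooth white plastic wheel: 40 mm diameter, 24 mm wide, axle along x, 34 mm below the roller's origin while unloaded, so the wheel's lowest point is 54 mm below the origin.
- wheel (a joint): Turning of the roller's wheel on its axle, rad, 0 at the start; free running, either way; 1 rad is 20 mm of rolling; it slips a little where it climbs from link to link.
- tape: Bystander: roll of packing tape, 110 mm diameter, 60 mm high, lying flat; origin at the centre of its underside. It stands on the other side of the board from the holder.
- wax_block: Bystander: pale block of modelling wax 70 x 173 x 46 mm behind the board on the left; origin at the centre of its underside.
- stick: Bystander: pale modelling stick 10 x 165 x 10 mm behind the board; origin at the centre of its underside.
- link1 (a joint): How far strip link 1 has gone down, m: 0 is 4.5 mm proud, 0.0045 flush. Its centre lies at y = -84 mm on the board.
- link2 (a joint): How far strip link 2 has gone down, m: 0 is 4.5 mm proud, 0.0045 flush. Its centre lies at y = -60 mm on the board.
- link3 (a joint): How far strip link 3 has gone down, m: 0 is 4.5 mm proud, 0.0045 flush. Its centre lies at y = -36 mm on the board.
- link4 (a joint): How far strip link 4 has gone down, m: 0 is 4.5 mm proud, 0.0045 flush. Its centre lies at y = -12 mm on the board.
- link5 (a joint): How far strip link 5 has gone down, m: 0 is 4.5 mm proud, 0.0045 flush. Its centre lies at y = +12 mm on the board.
- link6 (a joint): How far strip link 6 has gone down, m: 0 is 4.5 mm proud, 0.0045 flush. Its centre lies at y = +36 mm on the board.
- link7 (a joint): How far strip link 7 has gone down, m: 0 is 4.5 mm proud, 0.0045 flush. Its centre lies at y = +60 mm on the board.
- link8 (a joint): How far strip link 8 has gone down, m: 0 is 4.5 mm proud, 0.0045 flush. Its centre lies at y = +84 mm on the board.
Not all that is in view belongs to the job. What is shaped like the roller but purple or yellow is not meant.

How it is judged:
By the outcome, as a careful person would: the job done as asked, in the order asked, and still so for the second after the job is handed in, with the robot touching nothing.
It also fails if it takes over 72 s, if anything falls off the work surface, if the arm or the gripper's body presses on something with over 40 N, if the wrist force passes 120 N, or if a joint passes its speed limit or range.

## Working session

There is one attempt and no reset: what is moved stays moved. The work goes in short steps, Python scripts to look and compute and a shell command to move; the robot and the scene stay as the last step left them, time stands still between calls to the robot, and variables do not carry over. Pictures are saved under pics/ and viewed, at most 10 in all, crops included, and the job is handed in when it is done.

```bash
mkdir -p pics; ls; cat > h.py <<'E'
import numpy as np, cv2
from scipy.spatial.transform import Rotation as Ro
from plant import robot
def cloud(name):
    s=robot.sense(); im,d=robot.get_image(name); c=robot.calibration(name)
    f=240/np.tan(np.radians(c['vfov'])/2)
    K=np.array([[f,0,c['cx']],[0,f,c['cy']],[0,0,1]])
    u,v=np.meshgrid(np.arange(640.),np.arange(480.))
    p=cv2.undistortPoints(np.stack([u,v],-1).reshape(-1,1,2),K,np.array([c['k1'],0,0,0,0])).reshape(480,640,2)
    P=np.dstack([p*d[...,None],d])
    if 'mount' in c:
        M=np.array(c['mount']); W=P@M[:3,:3].T+M[:3,3]
        W=W@Ro.from_rotvec(s['tcp_rot']).as_matrix().T+np.array(s['tool_pos'])
    else:
        W=(P-np.array(c['t']))@np.array(c['R'])
    W[d==0]=np.nan
    return im,d,W
E
python3 - <<'E'
from h import *
print({k:np.round(v,3) for k,v in robot.sense().items()})
for n in('scene','side'):
    im,d,W=cloud(n); cv2.imwrite(f'pics/{n}0.png',im); np.save(n+'0.npy',W)
E
```

```text
pics
{'clock': np.float64(0.0), 'joint_pos': array([-1.389,  0.577,  0.025,  1.438, -0.015,  1.129, -0.057]), 'dq': array([-0.002,  0.   , -0.   ,  0.002,  0.001,  0.   ,  0.   ]), 'joint_efforts': array([ 0.0000e+00, -7.6577e+01,  2.2500e+00, -2.8597e+01,  1.5000e-02,
        1.3000e-02, -0.0000e+00]), 'tool_pos': array([177.186, 650.85 , 230.451]), 'tcp_rot': array([-4.160e-01, -3.114e+00,  3.000e-03]), 'force': array([ 0.226, -0.803, -0.142]), 'wrist_torque': array([0.009, 0.035, 0.012]), 'finger_force': np.float64(0.0), 'width': np.float64(85.403)}
```

View pics/scene0.png

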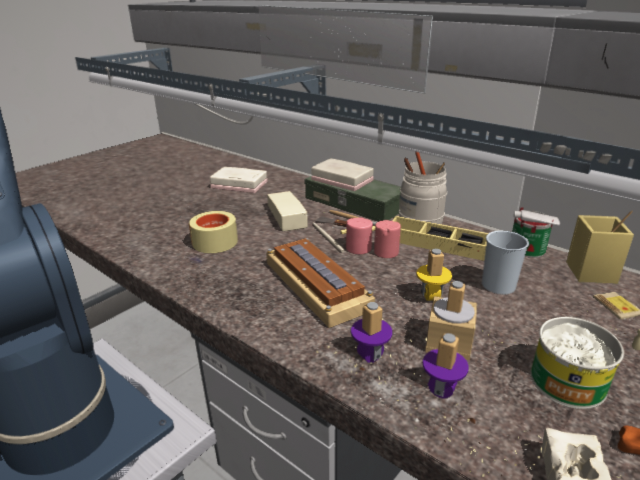

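View pics/side0.png

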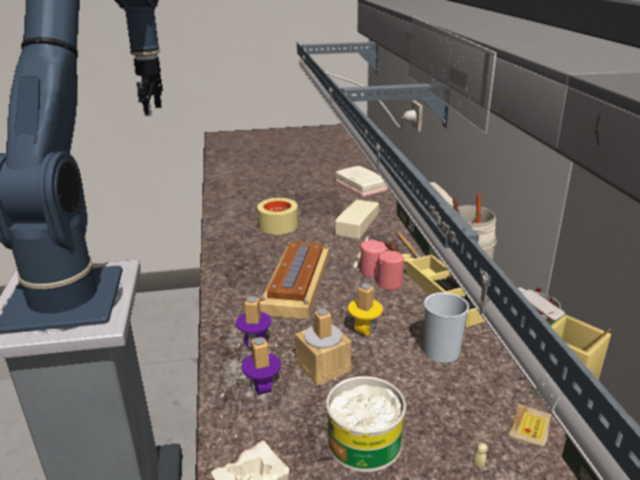

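Both views show four roller-shaped things, with pixels from the scene view. The grey-collared one sits in the plywood box at (455,312). Two purple ones are at (372,335) and (445,367), and a yellow one at (434,275). I choose the grey one in the holder. The board is at (320,278), the tape at (213,232), the wax at (287,210) and the stick at (328,237).

```bash
python3 - <<'E'
from h import *
S=np.load('scene0.npy');D=np.load('side0.npy')
for n,W,pts in(('scene',S,dict(handle=(456,292),cap=(457,285),collar=(440,312),box=(452,340),strip1=(355,296),strip8=(284,247),b=(320,272),tape=(213,222),wax=(287,205),yel=(434,262),pur=(372,315),pur2=(446,348),cup=(388,228),can=(505,240),rail=(380,130))),
 ('side',D,dict(cap=(322,312),handle=(322,325),collar=(312,338),box=(315,360),strip=(298,265),rail=(483,265)))):
    for k,(u,v) in pts.items(): print(n,k,np.round(W[v,u]))
im=cv2.imread('pics/scene0.png')
cv2.imwrite('pics/crop.png',cv2.resize(np.hstack([im[230:410,260:500]]),None,fx=3,fy=3))
# top view height map from both clouds, 1px=1mm? 
H=np.full((600,600),np.nan)
C=np.zeros((600,600,3),np.uint8)
sd=cv2.imread('pics/side0.png')
for W,I in((S,im),(D,sd)):
    ok=np.isfinite(W[...,0])&(W[...,2]<180)
    P=W[ok];c=I[ok];x=(P[:,0]-300).astype(int);y=(P[:,1]+300).astype(int)
    o=np.argsort(P[:,2]);P,c,x,y=P[o],c[o],x[o],y[o]
    m=(x>=0)&(x<600)&(y>=0)&(y<600)
    for dx in(0,1):
        for dy in(0,1): C[np.clip(599-x[m]-dx,0,599),np.clip(599-y[m]-dy,0,599)]=c[m]
cv2.imwrite('pics/top.png',C)
E
```

```text
scene handle [ 520. -337.  115.]
scene cap [ 523. -336.  127.]
scene collar [ 506. -320.   75.]
scene box [ 412. -385.  111.]
scene strip1 [ 500. -149.   37.]
scene strip8 [537.  70.  50.]
scene b [502. -62.  55.]
scene tape [535. 313.  38.]
scene wax [708. 224.  47.]
scene yel [ 619. -246.   92.]
scene pur [ 398. -256.  103.]
scene pur2 [ 405. -380.   99.]
scene cup [715. -82.  74.]
scene can [ 793. -317.   89.]
scene rail [698. -60. 296.]
side cap [ 529. -338.  126.]
side handle [ 527. -350.  106.]
side collar [ 509. -343.   76.]
side box [ 509. -377.   54.]
side strip [524. -44.  56.]
side rail [ 696. -577.  335.]
```

View pics/top.png

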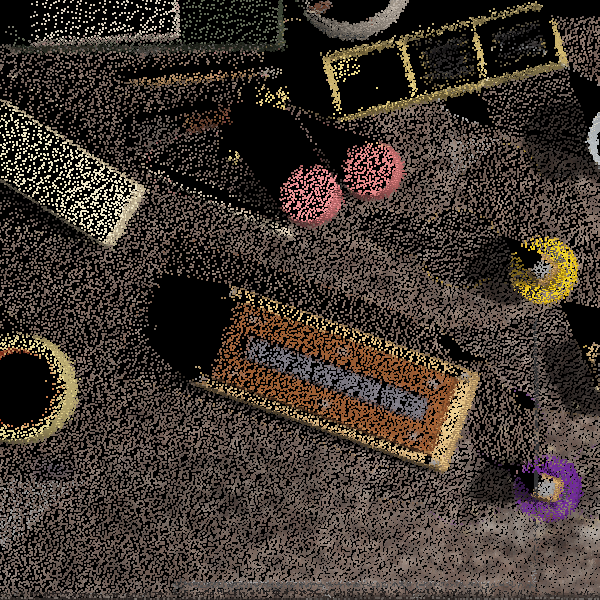

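View pics/crop.png

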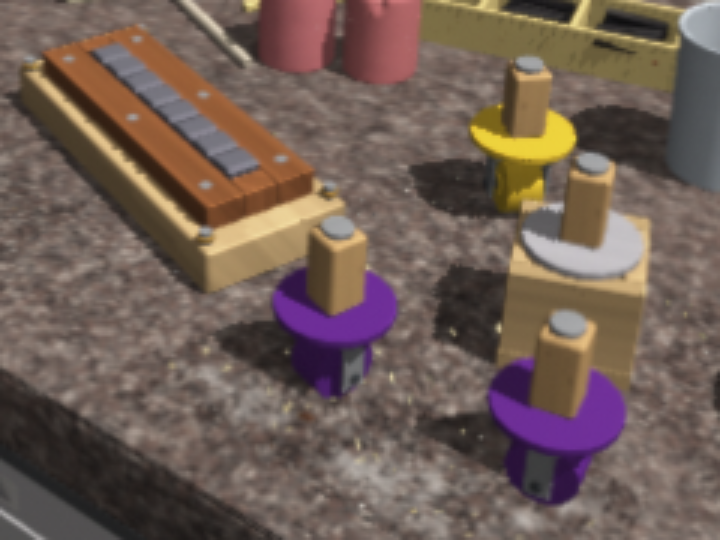

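The top view shows the strip running from about world (551,49) to (494,-126). The crop confirms the grey-collared roller in the wooden box, with the handle near (523,-337) and the purple and yellow ones standing outside it. Next I fit the poses.

```bash
python3 - <<'E'
from h import *
for n in('scene','side'):
    W=np.load(n+'0.npy');im=cv2.imread(f'pics/{n}0.png');hsv=cv2.cvtColor(im,cv2.COLOR_BGR2HSV)
    x,y,z=np.moveaxis(W,-1,0); 
    near=(abs(x-522)<120)&(abs(y+38)<150)&(z>25)&(z<80)
    br=near&((hsv[...,0]<12)&(hsv[...,1]>110))
    gr=near&(hsv[...,1]<70)&(z>35)
    gr=cv2.morphologyEx(gr.astype(np.uint8),cv2.MORPH_OPEN,np.ones((3,3)))>0
    B=W[br];print(n,'brown',len(B),'grey',gr.sum())
    r=cv2.minAreaRect(B[:,:2].astype(np.float32));print('bed rect',np.round(r[0],1),np.round(r[1],1),r[2])
    G=W[gr];r=cv2.minAreaRect(G[:,:2].astype(np.float32));print('strip rect',np.round(r[0],1),np.round(r[1],1),r[2])
    c=np.median(G,0);c=np.array([522,-38]);
    th=np.radians(18);e=np.array([np.sin(th),np.cos(th)])
    for nm,Q in(('bed',B),('strip',G)):
        s=(Q[:,:2]-c)@e; A=np.c_[np.ones_like(s),s];k=np.ones(len(s),bool)
        for _ in range(6):
            p=np.linalg.lstsq(A[k],Q[k,2],rcond=None)[0];res=Q[:,2]-A@p;k=abs(res)<max(4,2*np.std(res[k]))
        print(nm,'z0,slope',np.round(p,3),'std',res[k].std().round(2),k.sum())
    # collar
    m=(np.hypot(x-528,y+338)<60)
    col=m&(z>66)&(z<80)&(hsv[...,1]<60);Q=W[col]
    (cx,cy),rr=cv2.minEnclosingCircle(Q[:,:2].astype(np.float32));print('collar',len(Q),cx,cy,rr,np.median(Q[:,2]))
    hd=m&(z>84)&(z<122);Q=W[hd];r=cv2.minAreaRect(Q[:,:2].astype(np.float32));print('handle',len(Q),np.round(r[0],1),np.round(r[1],1),r[2])
    bx=m&(z>8)&(z<64);Q=W[bx];r=cv2.minAreaRect(Q[:,:2].astype(np.float32));print('box',len(Q),np.round(r[0],1),np.round(r[1],1),r[2])
    bench=(abs(x-450)<40)&(abs(y+20)<80)&(z<20);print('bench z',np.median(z[bench]),z[bench].std())
E
```

```text
scene brown 360 grey 611
bed rect [520.5 -34.5] [233.7  81.9] 70.34728240966797
strip rect [513.1 -53.1] [223.3  55.6] 60.1599235534668
bed z0,slope [4.9669e+01 8.0000e-03] std 2.41 282
strip z0,slope [ 5.4747e+01 -7.0000e-03] std 1.31 589
collar 621 532.7067260742188 -332.7843933105469 38.18211364746094 74.713081404924
handle 338 [ 527.6 -334.2] [23.9 24.1] 18.62514877319336
box 855 [ 521.1 -340. ] [66.9 72.5] 14.01635456085205
bench z 1.806923868446518 4.09261815777136
side brown 220 grey 429
bed rect [524.7 -35.2] [237.3  80.6] 71.82146453857422
strip rect [520.9 -37.9] [188.4  23.5] 69.9523696899414
bed z0,slope [ 5.1031e+01 -1.0000e-03] std 1.66 185
strip z0,slope [ 5.4863e+01 -4.0000e-03] std 1.55 420
collar 526 531.2425537109375 -329.99932861328125 38.4494743347168 74.80441280445868
handle 339 [ 530.1 -334.3] [25.5 29.4] 20.4291934967041
box 1370 [ 520.6 -357.3] [ 55.4 104.2] 67.37244415283203
bench z 1.8122553042959924 1.4548552707684643
```

```bash
python3 -m inch '[{"gripper":-1,"tx":-15.9,"ty":-12.3,"tz":0,"spin":1},{"gripper":-1,"tx":-15.9,"ty":-12.3,"tz":0,"spin":2},{"gripper":-1,"tx":-15.9,"ty":-12.3,"tz":0,"spin":3},{"gripper":-1,"tx":-15.9,"ty":-12.3,"tz":0,"spin":4},{"gripper":-1,"tx":-15.9,"ty":-12.3,"tz":0,"spin":5},{"gripper":-1,"tx":-15.9,"ty":-12.3,"tz":0,"spin":6},{"gripper":-1,"tx":-15.9,"ty":-12.3,"tz":0,"spin":7},{"gripper":-1,"tx":-15.9,"ty":-12.3,"tz":0,"spin":7}]'
cat > go.py <<'E'
# usage: go.py x y z tooly_deg -> units needed from the present pose
import sys; from h import *
s=robot.sense();R=Ro.from_rotvec(s['tcp_rot']).as_matrix();t=np.array([float(a) for a in sys.argv[1:4]])
d=R.T@(t-s['tool_pos'])/25
a=np.degrees(np.arctan2(R[1,1],R[0,1]));print('clock',round(s['clock'],2),'tcp',np.round(s['tool_pos'],1),'yaw',a.round(2),'tilt',np.round(np.degrees(np.arccos(-R[2,2])),2),'F',np.round(s['force'],1),'T',np.round(s['wrist_torque'],2))
print('tx ty tz',np.round(d,2),'spin',round(((a-float(sys.argv[4])+90)%180-90)/8,2))
E
python3 go.py 529 -335 230 19
```

```text
clock: 0.9
tool_pos: [418.9, 330.3, 231.2]
tcp_rot: [-1.835, -2.55, 0.001]
force: [1.4, 0.3, -0.3]
width: 85.4
finger_force: 0.0
clock 0.9 tcp [418.9 330.3 231.2] yaw 18.5 tilt 0.02 F [ 1.4  0.3 -0.3] T [ 0.07 -0.07  0.  ]
tx ty tz [-26.63  -4.27   0.05] spin -0.06
```

```bash
python3 -m inch '[{"gripper":-1,"tx":-15,"ty":-2.4,"tz":0,"spin":0},{"gripper":-1,"tx":-15,"ty":-2.4,"tz":0,"spin":0},{"gripper":-1,"tx":-15,"ty":-2.4,"tz":0,"spin":0},{"gripper":-1,"tx":-15,"ty":-2.4,"tz":0,"spin":0},{"gripper":-1,"tx":-15,"ty":-2.4,"tz":0,"spin":0},{"gripper":-1,"tx":-15,"ty":-2.4,"tz":0,"spin":0},{"gripper":-1,"tx":-15,"ty":-2.4,"tz":0,"spin":0},{"gripper":-1,"tx":-15,"ty":-2.4,"tz":0,"spin":0}]'; python3 go.py 529 -335 230 19
python3 - <<'E'
from h import *
im,d,W=cloud('wrist');cv2.imwrite('pics/wr_b.png',im);np.save('wr_b.npy',W)
E
```

```text
clock: 1.7
tool_pos: [482.0, -46.4, 231.4]
tcp_rot: [1.833, 2.55, -0.001]
force: [0.4, 0.5, -0.6]
width: 85.5
finger_force: 0.0
clock 1.7 tcp [482.  -46.4 231.4] yaw 18.57 tilt 0.07 F [ 0.4  0.5 -0.6] T [ 0.04  0.   -0.03]
tx ty tz [-11.54  -1.89   0.07] spin -0.05
```

```bash
python3 -m inch '[{"gripper":-1,"tx":-11.6,"ty":-1.9,"tz":0,"spin":0},{"gripper":-1,"tx":-11.6,"ty":-1.9,"tz":0,"spin":0},{"gripper":-1,"tx":-11.6,"ty":-1.9,"tz":0,"spin":0},{"gripper":-1,"tx":-11.6,"ty":-1.9,"tz":0,"spin":0},{"gripper":-1,"tx":-11.6,"ty":-1.9,"tz":0,"spin":0},{"gripper":-1,"tx":-11.6,"ty":-1.9,"tz":0,"spin":0},{"gripper":-1,"tx":-11.6,"ty":-1.9,"tz":0,"spin":0},{"gripper":-1,"tx":-11.6,"ty":-1.9,"tz":0,"spin":0}]'; python3 go.py 529 -335 95 19
python3 - <<'E'
from h import *
im,d,W=cloud('wrist');cv2.imwrite('pics/wr_r.png',im);np.save('wr_r.npy',W)
b=cv2.imread('pics/wr_b.png');cv2.imwrite('pics/wr2.png',cv2.resize(np.hstack([b,im]),(800,300)))
E
```

```text
clock: 2.55
tool_pos: [530.0, -333.0, 230.5]
tcp_rot: [-1.831, -2.551, 0.001]
force: [0.4, -0.5, -0.1]
width: 85.6
finger_force: 0.0
clock 2.55 tcp [ 530.  -333.   230.5] yaw 18.65 tilt 0.08 F [ 0.4 -0.5 -0.1] T [ 0.01 -0.03  0.01]
tx ty tz [-0.07 -0.06  5.42] spin -0.04
```

View pics/wr2.png

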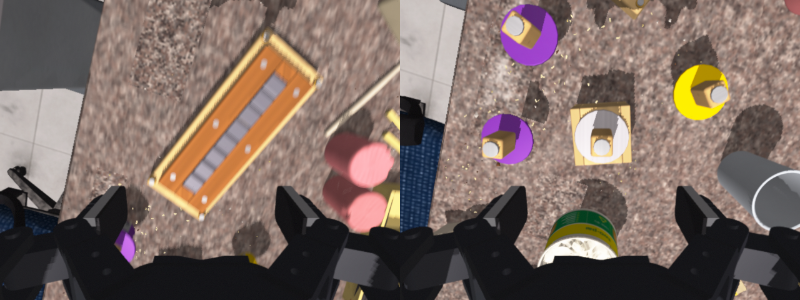

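The left wrist view shows the whole board with its strip; in 640-wide pixels it runs from about (310,300) to (450,120). The right view shows the grey roller in its box at about (965-640,215), nearly square to the tool. Now I refine.

```bash
python3 - <<'E'
from h import *
rect=lambda Q:[np.round(a,1) for a in cv2.minAreaRect(Q[:,:2].astype(np.float32))]
W=np.load('wr_b.npy');im=cv2.imread('pics/wr_b.png');hsv=cv2.cvtColor(im,cv2.COLOR_BGR2HSV);x,y,z=np.moveaxis(W,-1,0)
near=(abs(x-522)<100)&(abs(y+38)<140)&(z>30)&(z<75)
def big(m,k=3):
    m=cv2.morphologyEx(m.astype(np.uint8),cv2.MORPH_OPEN,np.ones((k,k)));n,l,s,_=cv2.connectedComponentsWithStats(m);return l==1+s[1:,4].argmax()
# strip: hue/sat
g=big(near&(hsv[...,1]<90)&(hsv[...,2]>40));b=big(near&(hsv[...,1]>150)&(hsv[...,0]<16)&(z>42))
G,B=W[g],W[b];rg,rb=rect(G),rect(B);print('strip',len(G),rg,'bed',len(B),rb)
c=rb[0];
a=np.radians(70.);e=np.array([np.cos(a),np.sin(a)])
for nm,Q in(('bed',B),('strip',G)):
    s=(Q[:,:2]-c)@e;A=np.c_[np.ones_like(s),s];k=np.ones(len(s),bool)
    for _ in range(5):
        p=np.linalg.lstsq(A[k],Q[k,2],rcond=None)[0];r=Q[:,2]-A@p;k=abs(r)<2.5*r[k].std()
    print(nm,'z0 slope',p.round(4),r[k].std().round(2))
bm=(abs(x-450)<40)&(abs(y+20)<120)&(z<15);print('bench',np.median(z[bm]))
W=np.load('wr_r.npy');im=cv2.imread('pics/wr_r.png');hsv=cv2.cvtColor(im,cv2.COLOR_BGR2HSV);x,y,z=np.moveaxis(W,-1,0)
m=np.hypot(x-529,y+335)<60
Q=W[big(m&(z>67)&(z<84)&(hsv[...,1]<50))];print('collar',cv2.minEnclosingCircle(Q[:,:2].astype(np.float32)),np.median(Q[:,2]))
print('handle',rect(W[m&(z>95)&(z<122)]),'cap',np.median(W[m&(z>122)],0).round(1))
Q=W[big(m&(z>55)&(z<75)&(hsv[...,1]>70))];print('rim',len(Q),rect(Q),np.median(Q[:,2]))
bm=(np.hypot(x-529,y+335)<120)&(z<15);print('bench',np.median(z[bm]))
E
```

```text
strip 6349 [array([522.1, -36.9]), array([191.9,  25.6]), np.float64(70.3)] bed 16980 [array([521.4, -34.2]), array([228.7,  79.2]), np.float64(70.3)]
bed z0 slope [ 4.99869e+01 -4.40000e-03] 0.69
strip z0 slope [ 5.3732e+01 -6.4000e-03] 0.93
bench 0.5649875627052978
collar ((530.4994506835938, -331.8542175292969), 34.72305679321289) 74.35954304142945
handle [array([ 529.8, -331. ]), array([24.1, 23.8]), np.float64(18.4)] cap [ 524.2 -321.6  310.1]
rim 2136 [array([ 529.8, -331.4]), array([74.2, 74.1]), np.float64(21.9)] 68.27273781914283
bench 0.40885379817990497
```

```bash
python3 -m inch '[{"gripper":-1,"tx":-0.05,"ty":0.05,"tz":1.5,"spin":0},{"gripper":-1,"tx":-0.05,"ty":0.05,"tz":3,"spin":0},{"gripper":-1,"tx":-0.05,"ty":0.05,"tz":4.3,"spin":0},{"gripper":-1,"tx":-0.05,"ty":0.05,"tz":5.2,"spin":0},{"gripper":-1,"tx":-0.05,"ty":0.05,"tz":5.8,"spin":0},{"gripper":-1,"tx":-0.05,"ty":0.05,"tz":6.1,"spin":0},{"gripper":-1,"tx":-0.05,"ty":0.05,"tz":6.1,"spin":0},{"gripper":-1,"tx":-0.05,"ty":0.05,"tz":6.1,"spin":0}]'; python3 go.py 530 -331.5 78 18.5
```

```text
clock: 3.4
tool_pos: [532.7, -332.5, 79.6]
tcp_rot: [1.828, 2.554, 0.001]
force: [0.2, 0.5, -0.1]
width: 85.3
finger_force: 0.0
clock 3.4 tcp [ 532.7 -332.5   79.6] yaw 18.82 tilt 0.05 F [ 0.2  0.5 -0.1] T [ 0.02 -0.02 -0.04]
tx ty tz [ 0.07 -0.09  0.07] spin 0.04
```

```bash
python3 -m inch '[{"gripper":-1,"tx":0.07,"ty":-0.09,"tz":0.05,"spin":0.04},{"gripper":0,"tx":0.07,"ty":-0.09,"tz":0.05,"spin":0.04},{"gripper":1,"tx":0.07,"ty":-0.09,"tz":0.05,"spin":0.04},{"gripper":1,"tx":0.07,"ty":-0.09,"tz":0.05,"spin":0.04},{"gripper":1,"tx":0.07,"ty":-0.09,"tz":0.05,"spin":0.04},{"gripper":1,"tx":0.07,"ty":-0.09,"tz":0.05,"spin":0.04},{"gripper":1,"tx":0.07,"ty":-0.09,"tz":0.05,"spin":0.04},{"gripper":1,"tx":0.07,"ty":-0.09,"tz":0.05,"spin":0.04}]'; python3 go.py 530 -331.5 78 18.5
```

```text
clock: 4.2
tool_pos: [529.6, -332.1, 77.8]
tcp_rot: [1.836, 2.548, 0.0]
force: [-0.1, 1.1, 4.6]
width: 23.4
finger_force: 59.5
clock 4.2 tcp [ 529.6 -332.1   77.8] yaw 18.45 tilt 0.03 F [-0.1  1.1  4.6] T [0.12 0.21 0.03]
tx ty tz [ 0.02  0.02 -0.01] spin -0.01
```

```bash
python3 -m inch '[{"gripper":1,"tx":0,"ty":0,"tz":-0.4,"spin":0},{"gripper":1,"tx":0,"ty":0,"tz":-1,"spin":0},{"gripper":1,"tx":0,"ty":0,"tz":-1.8,"spin":0},{"gripper":1,"tx":0,"ty":0,"tz":-2.6,"spin":0},{"gripper":1,"tx":0,"ty":0,"tz":-3.4,"spin":0},{"gripper":1,"tx":0,"ty":0,"tz":-3.8,"spin":0},{"gripper":1,"tx":0,"ty":0,"tz":-3.8,"spin":0},{"gripper":1,"tx":0,"ty":0,"tz":-3.8,"spin":0}]'; python3 go.py 522 -37 173 -20
python3 - <<'E'
from h import *
im,d,W=cloud('side');im2,d2,W2=cloud('scene');np.save('s1.npy',W);np.save('s2.npy',W2)
cv2.imwrite('pics/lift.png',np.hstack([cv2.resize(im[230:380,240:390],(400,400)),cv2.resize(im2[220:370,380:530],(400,400))]))
E
```

```text
clock: 5.0
tool_pos: [529.1, -331.6, 171.9]
tcp_rot: [-1.836, -2.548, -0.0]
force: [0.5, 0.1, -3.4]
width: 23.5
finger_force: 59.3
clock 5.0 tcp [ 529.1 -331.6  171.9] yaw 18.46 tilt 0.06 F [ 0.5  0.1 -3.4] T [ 0.02  0.04 -0.01]
tx ty tz [11.27  3.46 -0.04] spin 4.81
```

View pics/lift.png

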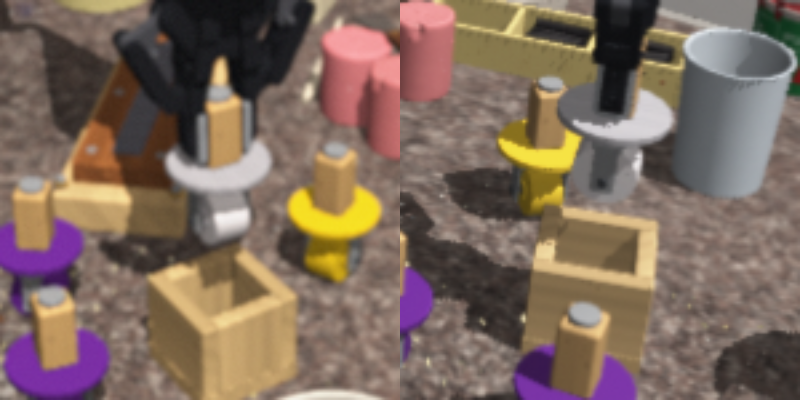

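The roller hangs free of the box. The wheel's tread faces the side camera and the fork plate faces the scene camera. So the axle lies along the tool's y and the wheel rolls along the tool's x, which means a spin of about 38° lines it up with the strip.

```bash
python3 -m inch '[{"gripper":1,"tx":1.3,"ty":0.2,"tz":0,"spin":0.8},{"gripper":1,"tx":2.8,"ty":0.4,"tz":0,"spin":1.6},{"gripper":1,"tx":4.4,"ty":0.65,"tz":0,"spin":2.5},{"gripper":1,"tx":6,"ty":0.9,"tz":0,"spin":3.4},{"gripper":1,"tx":7.6,"ty":1.1,"tz":0.2,"spin":4.2},{"gripper":1,"tx":8.56,"ty":1.27,"tz":0.7,"spin":4.77},{"gripper":1,"tx":8.56,"ty":1.27,"tz":1.1,"spin":4.77},{"gripper":1,"tx":8.56,"ty":1.27,"tz":1.28,"spin":4.77}]'; python3 go.py 491.5 -118.5 120 -19.7
python3 - <<'E'
from h import *
for n in('side','wrist'):
    im,d,W=cloud(n);np.save('q_'+n,W);cv2.imwrite(f'pics/q_{n}.png',im)
a=cv2.imread('pics/q_side.png');b=cv2.imread('pics/q_wrist.png')
cv2.imwrite('pics/q.png',np.hstack([cv2.resize(a[200:320,230:350],(400,400)),cv2.resize(b,(400,400))]))
E
```

```text
clock: 5.9
tool_pos: [491.3, -118.3, 139.3]
tcp_rot: [-2.566, -1.811, 0.003]
force: [-0.3, -0.5, -3.4]
width: 23.7
finger_force: 59.4
clock 5.9 tcp [ 491.3 -118.3  139.3] yaw -19.57 tilt 0.11 F [-0.3 -0.5 -3.4] T [-0.05  0.04 -0.03]
tx ty tz [-0.    0.01  0.77] spin 0.02
```

View pics/q.png

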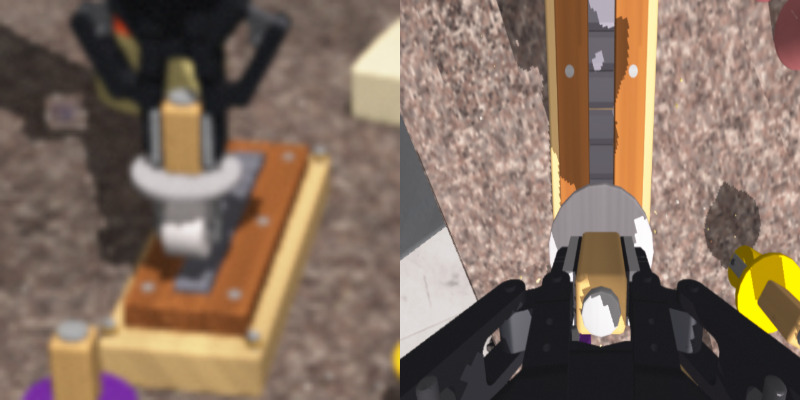

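The left view shows the wheel hanging over the near end of the strip. In the right view the strip runs straight up the picture at column about 601, in line with the collar's centre at about 600, so the alignment is good. I descend gently.

```bash
python3 -m inch '[{"gripper":1,"tx":0,"ty":0,"tz":0.3,"spin":0.02},{"gripper":1,"tx":0,"ty":0,"tz":0.6,"spin":0.02},{"gripper":1,"tx":0,"ty":0,"tz":0.75,"spin":0.02},{"gripper":1,"tx":0,"ty":0,"tz":0.85,"spin":0.02},{"gripper":1,"tx":0,"ty":0,"tz":0.9,"spin":0.02},{"gripper":1,"tx":0,"ty":0,"tz":0.92,"spin":0.02},{"gripper":1,"tx":0,"ty":0,"tz":0.94,"spin":0.02},{"gripper":1,"tx":0,"ty":0,"tz":0.94,"spin":0.02}]'; python3 - <<'E'
from h import *
W=np.load('q_wrist.npy');im=cv2.imread('pics/q_wrist.png');h=cv2.cvtColor(im,cv2.COLOR_BGR2HSV)
a=np.radians(70.3);e=np.array([np.cos(a),np.sin(a)]);p=np.array([e[1],-e[0]]);c=np.array([491.3,-118.3])
s=(W[...,:2]-c)@e;l=(W[...,:2]-c)@p;z=W[...,2]
reg=(s>45)&(s<170)&(z>40)&(z<65)
g=reg&(abs(l)<20)&(h[...,1]<70);b=reg&(abs(l)<36)&(h[...,1]>140)
print('grey lat',np.percentile(l[g],[3,50,97]).round(1),'bed lat',np.percentile(l[reg&(z>45)],[1,99]).round(1))
for n,m in(('g',g),('b',b&(abs(l)>14))):
    print(n,[ (k,np.median(z[m&(abs(s-k)<6)]).round(1)) for k in(50,75,100,125,150)])
print('bench',np.median(z[(s>45)&(s<170)&(abs(l)>60)&(z<15)]))
E
```

```text
clock: 6.8
tool_pos: [491.8, -119.1, 117.4]
tcp_rot: [2.571, 1.805, 0.001]
force: [-1.4, 0.9, 2.5]
width: 23.4
finger_force: 60.4
grey lat [-10.4   0.1  10.2] bed lat [-39.2  39. ]
g [(50, np.float64(54.1)), (75, np.float64(54.1)), (100, np.float64(54.2)), (125, np.float64(53.7)), (150, np.float64(nan))]
b [(50, np.float64(50.3)), (75, np.float64(50.2)), (100, np.float64(50.2)), (125, np.float64(50.0)), (150, np.float64(nan))]
bench 0.6252423083163308
  return _methods._mean(a, axis=axis, dtype=dtype,
  ret = ret.dtype.type(ret / rcount)
```

```bash
python3 -m inch '[{"gripper":1,"tx":0,"ty":0,"tz":0.04,"spin":0},{"gripper":1,"tx":0,"ty":0,"tz":0.08,"spin":0},{"gripper":1,"tx":0,"ty":0,"tz":0.11,"spin":0},{"gripper":1,"tx":0,"ty":0,"tz":0.14,"spin":0},{"gripper":1,"tx":0,"ty":0,"tz":0.17,"spin":0},{"gripper":1,"tx":0,"ty":0,"tz":0.2,"spin":0},{"gripper":1,"tx":0,"ty":0,"tz":0.2,"spin":0},{"gripper":1,"tx":0,"ty":0,"tz":0.2,"spin":0}]'; python3 go.py 491.5 -118.5 110 -19.7
```

```text
clock: 7.6
tool_pos: [491.9, -119.1, 112.4]
tcp_rot: [2.571, 1.805, 0.001]
force: [-1.8, -0.2, 6.6]
width: 23.2
finger_force: 60.9
clock 7.6 tcp [ 491.9 -119.1  112.4] yaw -19.87 tilt 0.04 F [-1.8 -0.2  6.6] T [ 0.05  0.67 -0.03]
tx ty tz [ 0.02 -0.02  0.1 ] spin -0.02
```

```bash
python3 -m inch '[{"gripper":1,"tx":0,"ty":0,"tz":0.02,"spin":0},{"gripper":1,"tx":0,"ty":0,"tz":0.04,"spin":0},{"gripper":1,"tx":0,"ty":0,"tz":0.06,"spin":0},{"gripper":1,"tx":0,"ty":0,"tz":0.06,"spin":0},{"gripper":1,"tx":0,"ty":0,"tz":0.06,"spin":0},{"gripper":1,"tx":0,"ty":0,"tz":0.06,"spin":0},{"gripper":1,"tx":0,"ty":0,"tz":0.06,"spin":0},{"gripper":1,"tx":0,"ty":0,"tz":0.06,"spin":0}]'; python3 go.py 491.5 -118.5 110 -19.7
```

```text
clock: 8.4
tool_pos: [492.0, -119.1, 111.1]
tcp_rot: [2.571, 1.805, 0.001]
force: [-3.0, 0.6, 9.9]
width: 23.3
finger_force: 61.3
clock 8.4 tcp [ 492.  -119.1  111.1] yaw -19.87 tilt 0.05 F [-3.   0.6  9.9] T [ 0.15  0.79 -0.01]
tx ty tz [ 0.02 -0.03  0.04] spin -0.02
```

```bash
python3 -m inch '[{"gripper":1,"tx":0,"ty":0,"tz":0.02,"spin":0},{"gripper":1,"tx":0,"ty":0,"tz":0.04,"spin":0},{"gripper":1,"tx":0.08,"ty":0,"tz":0.04,"spin":0},{"gripper":1,"tx":0.16,"ty":0,"tz":0.04,"spin":0},{"gripper":1,"tx":0.24,"ty":0,"tz":0.04,"spin":0},{"gripper":1,"tx":0.32,"ty":0,"tz":0.04,"spin":0},{"gripper":1,"tx":0.32,"ty":0,"tz":0.04,"spin":0},{"gripper":1,"tx":0.32,"ty":0,"tz":0.04,"spin":0}]'; python3 go.py 491.5 -118.5 110 -19.7
```

```text
clock: 9.2
tool_pos: [494.9, -111.3, 110.3]
tcp_rot: [2.571, 1.805, 0.002]
force: [-3.1, 2.3, 13.4]
width: 23.5
finger_force: 61.6
clock 9.2 tcp [ 494.9 -111.3  110.3] yaw -19.86 tilt 0.07 F [-3.1  2.3 13.4] T [ 0.47  0.87 -0.02]
tx ty tz [-0.32 -0.03  0.01] spin -0.02
```

```bash
python3 -m inch '[{"gripper":1,"tx":0.08,"ty":0,"tz":0,"spin":0},{"gripper":1,"tx":0.16,"ty":0,"tz":0,"spin":0},{"gripper":1,"tx":0.24,"ty":0,"tz":0,"spin":0},{"gripper":1,"tx":0.32,"ty":0,"tz":0,"spin":0},{"gripper":1,"tx":0.4,"ty":0,"tz":0,"spin":0},{"gripper":1,"tx":0.48,"ty":0,"tz":0,"spin":0},{"gripper":1,"tx":0.54,"ty":0,"tz":0,"spin":0},{"gripper":1,"tx":0.6,"ty":0,"tz":0,"spin":0}]'; python3 go.py 491.5 -118.5 110 -19.7
```

```text
clock: 10.0
tool_pos: [499.9, -98.1, 110.3]
tcp_rot: [2.571, 1.803, 0.001]
force: [-3.8, -1.3, 11.5]
width: 23.6
finger_force: 61.5
clock 10.0 tcp [499.9 -98.1 110.3] yaw -19.9 tilt 0.09 F [-3.8 -1.3 11.5] T [-0.21  0.85 -0.04]
tx ty tz [-0.88 -0.04  0.01] spin -0.03
```

```bash
python3 -m inch '[{"gripper":1,"tx":0.1,"ty":-0.01,"tz":0.01,"spin":0},{"gripper":1,"tx":0.2,"ty":-0.01,"tz":0.02,"spin":0},{"gripper":1,"tx":0.3,"ty":-0.01,"tz":0.02,"spin":0},{"gripper":1,"tx":0.4,"ty":-0.01,"tz":0.02,"spin":0},{"gripper":1,"tx":0.5,"ty":-0.01,"tz":0.02,"spin":0},{"gripper":1,"tx":0.6,"ty":-0.01,"tz":0.02,"spin":0},{"gripper":1,"tx":0.7,"ty":-0.01,"tz":0.02,"spin":0},{"gripper":1,"tx":0.8,"ty":-0.01,"tz":0.02,"spin":0}]'; python3 go.py 491.5 -118.5 110 -19.7
```

```text
clock: 10.8
tool_pos: [506.5, -80.0, 110.0]
tcp_rot: [2.571, 1.802, 0.001]
force: [-3.5, -3.2, 12.4]
width: 23.6
finger_force: 61.7
clock 10.8 tcp [506.5 -80.  110. ] yaw -19.94 tilt 0.13 F [-3.5 -3.2 12.4] T [-0.81  1.02  0.02]
tx ty tz [-1.65 -0.04  0.  ] spin -0.03
```

```bash
python3 -m inch '[{"gripper":1,"tx":0.12,"ty":-0.01,"tz":0.01,"spin":0},{"gripper":1,"tx":0.24,"ty":-0.01,"tz":0.01,"spin":0},{"gripper":1,"tx":0.36,"ty":-0.01,"tz":0.01,"spin":0},{"gripper":1,"tx":0.48,"ty":-0.01,"tz":0.01,"spin":0},{"gripper":1,"tx":0.6,"ty":-0.01,"tz":0.01,"spin":0},{"gripper":1,"tx":0.72,"ty":-0.01,"tz":0.01,"spin":0},{"gripper":1,"tx":0.84,"ty":-0.01,"tz":0.01,"spin":0},{"gripper":1,"tx":0.96,"ty":-0.01,"tz":0.01,"spin":0}]'; python3 go.py 491.5 -118.5 110 -19.7
```

```text
clock: 11.6
tool_pos: [514.7, -57.5, 109.9]
tcp_rot: [2.57, 1.802, 0.001]
force: [-3.3, -3.1, 13.2]
width: 23.3
finger_force: 61.8
clock 11.6 tcp [514.7 -57.5 109.9] yaw -19.94 tilt 0.16 F [-3.3 -3.1 13.2] T [-0.86  0.84  0.02]
tx ty tz [-2.61 -0.04 -0.  ] spin -0.03
```

```bash
python3 -m inch '[{"gripper":1,"tx":0.12,"ty":-0.01,"tz":0,"spin":0},{"gripper":1,"tx":0.24,"ty":-0.01,"tz":0,"spin":0},{"gripper":1,"tx":0.36,"ty":-0.01,"tz":0,"spin":0},{"gripper":1,"tx":0.48,"ty":-0.01,"tz":0,"spin":0},{"gripper":1,"tx":0.6,"ty":-0.01,"tz":0,"spin":0},{"gripper":1,"tx":0.6,"ty":-0.01,"tz":0,"spin":0},{"gripper":1,"tx":0.6,"ty":-0.01,"tz":0,"spin":0},{"gripper":1,"tx":0.6,"ty":-0.01,"tz":0,"spin":0}]'; python3 go.py 491.5 -118.5 110 -19.7
```

```text
clock: 12.4
tool_pos: [520.4, -41.6, 109.9]
tcp_rot: [2.57, 1.804, 0.004]
force: [-1.4, 1.5, 12.0]
width: 23.4
finger_force: 61.6
clock 12.4 tcp [520.4 -41.6 109.9] yaw -19.86 tilt 0.19 F [-1.4  1.5 12. ] T [0.28 0.24 0.03]
tx ty tz [-3.29 -0.04 -0.01] spin -0.02
```

```bash
python3 - <<'E'
from h import *
for n in('wrist','side'):
    im,d,W=cloud(n);np.save('m_'+n,W);cv2.imwrite(f'pics/m_{n}.png',im)
    h=cv2.cvtColor(im,cv2.COLOR_BGR2HSV)
    a=np.radians(70.2);e=np.array([np.cos(a),np.sin(a)]);p=np.array([e[1],-e[0]]);c=np.array([521.2,-35.7])
    s=(W[...,:2]-c)@e;l=(W[...,:2]-c)@p;z=W[...,2];reg=(z>40)&(z<62)
    for y in(-84,-60,-36,-12,12,36,60,84):
        g=reg&(abs(s-y)<8)&(abs(l)<8)&(h[...,1]<70);b=reg&(abs(s-y)<8)&(abs(l)>15)&(abs(l)<35)&(h[...,1]>140)
        if g.sum()>5 and b.sum()>5: print(n,y,g.sum(),(np.median(z[g])-np.median(z[b])).round(2))
E
```

```text
wrist 12 133 3.98
wrist 36 1006 3.56
wrist 60 1117 4.19
wrist 84 1219 3.69
side -84 32 -0.53
side -60 31 -0.34
side -36 28 -0.05
side -12 21 -0.3
```

The side depth shows the rolled links 1–4 (or 8–5) flush. I carry on.

```bash
python3 -m inch '[{"gripper":1,"tx":0.12,"ty":-0.01,"tz":0.01,"spin":0},{"gripper":1,"tx":0.24,"ty":-0.01,"tz":0.02,"spin":0},{"gripper":1,"tx":0.36,"ty":-0.01,"tz":0.02,"spin":0},{"gripper":1,"tx":0.48,"ty":-0.01,"tz":0.02,"spin":0},{"gripper":1,"tx":0.6,"ty":-0.01,"tz":0.02,"spin":0},{"gripper":1,"tx":0.72,"ty":-0.01,"tz":0.02,"spin":0},{"gripper":1,"tx":0.84,"ty":-0.01,"tz":0.02,"spin":0},{"gripper":1,"tx":0.96,"ty":-0.01,"tz":0.02,"spin":0}]'; python3 go.py 491.5 -118.5 110 -19.7
```

```text
clock: 13.3
tool_pos: [528.4, -19.2, 109.6]
tcp_rot: [2.57, 1.803, 0.005]
force: [-1.0, -0.0, 13.7]
width: 23.2
finger_force: 61.7
clock 13.3 tcp [528.4 -19.2 109.6] yaw -19.88 tilt 0.2 F [-1.  -0.  13.7] T [-0.04  0.22  0.01]
tx ty tz [-4.24 -0.04 -0.02] spin -0.02
```

```bash
python3 -m inch '[{"gripper":1,"tx":0.12,"ty":0,"tz":0,"spin":0},{"gripper":1,"tx":0.24,"ty":0,"tz":0,"spin":0},{"gripper":1,"tx":0.36,"ty":0,"tz":0,"spin":0},{"gripper":1,"tx":0.48,"ty":0,"tz":0,"spin":0},{"gripper":1,"tx":0.6,"ty":0,"tz":0,"spin":0},{"gripper":1,"tx":0.72,"ty":0,"tz":0,"spin":0},{"gripper":1,"tx":0.84,"ty":0,"tz":0,"spin":0},{"gripper":1,"tx":0.96,"ty":0,"tz":0,"spin":0}]'; python3 go.py 491.5 -118.5 110 -19.7
```

```text
clock: 14.1
tool_pos: [536.6, 3.5, 109.6]
tcp_rot: [2.57, 1.804, 0.005]
force: [-0.6, -0.3, 13.0]
width: 23.1
finger_force: 61.7
clock 14.1 tcp [536.6   3.5 109.6] yaw -19.88 tilt 0.21 F [-0.6 -0.3 13. ] T [-0.06  0.25  0.01]
tx ty tz [-5.2  -0.04 -0.02] spin -0.02
```

```bash
python3 -m inch '[{"gripper":1,"tx":0.12,"ty":0,"tz":0.01,"spin":0},{"gripper":1,"tx":0.24,"ty":0,"tz":0.02,"spin":0},{"gripper":1,"tx":0.36,"ty":0,"tz":0.02,"spin":0},{"gripper":1,"tx":0.48,"ty":0,"tz":0.02,"spin":0},{"gripper":1,"tx":0.6,"ty":0,"tz":0.02,"spin":0},{"gripper":1,"tx":0.72,"ty":0,"tz":0.02,"spin":0},{"gripper":1,"tx":0.84,"ty":0,"tz":0.02,"spin":0},{"gripper":1,"tx":0.96,"ty":0,"tz":0.02,"spin":0}]'; python3 go.py 491.5 -118.5 110 -19.7
```

```text
clock: 14.9
tool_pos: [544.9, 26.1, 109.2]
tcp_rot: [2.57, 1.804, 0.005]
force: [-2.0, 0.1, 13.8]
width: 23.3
finger_force: 61.8
clock 14.9 tcp [544.9  26.1 109.2] yaw -19.88 tilt 0.22 F [-2.   0.1 13.8] T [-0.02  0.27 -0.01]
tx ty tz [-6.16 -0.04 -0.04] spin -0.02
```

```bash
python3 -m inch '[{"gripper":1,"tx":0.12,"ty":0,"tz":0,"spin":0},{"gripper":1,"tx":0.24,"ty":0,"tz":0,"spin":0},{"gripper":1,"tx":0.36,"ty":0,"tz":0,"spin":0},{"gripper":1,"tx":0.48,"ty":0,"tz":0,"spin":0},{"gripper":1,"tx":0.6,"ty":0,"tz":0,"spin":0},{"gripper":1,"tx":0.72,"ty":0,"tz":0,"spin":0},{"gripper":1,"tx":0.84,"ty":0,"tz":0,"spin":0},{"gripper":1,"tx":0.96,"ty":0,"tz":0,"spin":0}]'; python3 go.py 491.5 -118.5 110 -19.7
```

```text
clock: 15.7
tool_pos: [553.0, 48.7, 109.2]
tcp_rot: [2.57, 1.804, 0.005]
force: [-0.8, 0.3, 12.9]
width: 23.5
finger_force: 61.7
clock 15.7 tcp [553.   48.7 109.2] yaw -19.87 tilt 0.22 F [-0.8  0.3 12.9] T [-0.07  0.24  0.01]
tx ty tz [-7.13 -0.04 -0.04] spin -0.02
```

```bash
python3 -m inch '[{"gripper":1,"tx":0.1,"ty":0,"tz":0,"spin":0},{"gripper":1,"tx":0.2,"ty":0,"tz":0,"spin":0},{"gripper":1,"tx":0.3,"ty":0,"tz":0,"spin":0},{"gripper":1,"tx":0.3,"ty":0,"tz":0,"spin":0},{"gripper":1,"tx":0.3,"ty":0,"tz":-0.3,"spin":0},{"gripper":1,"tx":0.3,"ty":0,"tz":-0.9,"spin":0},{"gripper":1,"tx":0.3,"ty":0,"tz":-1.7,"spin":0},{"gripper":1,"tx":0.3,"ty":0,"tz":-2.5,"spin":0}]'; python3 go.py 529.6 -332.1 172 18.45
python3 - <<'E'
from h import *
for n in('scene','side','wrist'):
    im,d,W=cloud(n);cv2.imwrite(f'pics/e_{n}.png',im)
    h=cv2.cvtColor(im,cv2.COLOR_BGR2HSV)
    a=np.radians(70.2);e=np.array([np.cos(a),np.sin(a)]);p=np.array([e[1],-e[0]]);c=np.array([521.2,-35.7])
    s=(W[...,:2]-c)@e;l=(W[...,:2]-c)@p;z=W[...,2];reg=(z>40)&(z<62)
    for y in(-84,-60,-36,-12,12,36,60,84):
        g=reg&(abs(s-y)<8)&(abs(l)<8)&(h[...,1]<70);b=reg&(abs(s-y)<8)&(abs(l)>15)&(abs(l)<35)&(h[...,1]>110)
        if g.sum()>5 and b.sum()>5: print(n,y,g.sum(),(np.median(z[g])-np.median(z[b])).round(2))
E
```

```text
clock: 16.5
tool_pos: [553.5, 56.0, 170.5]
tcp_rot: [-2.571, -1.805, 0.002]
force: [0.1, -0.0, -2.3]
width: 23.1
finger_force: 59.6
clock 16.5 tcp [553.5  56.  170.5] yaw -19.86 tilt 0.06 F [ 0.1 -0.  -2.3] T [ 0.   -0.03 -0.05]
tx ty tz [-14.92   4.38  -0.05] spin -4.79
scene -84 41 -0.07
scene -60 43 -0.25
scene -36 40 -0.09
scene -12 38 -0.17
scene 12 35 -0.09
scene 36 35 -0.15
scene 60 32 -0.41
scene 84 31 -0.65
side -84 34 -0.79
side -60 28 -0.21
side -36 27 -0.54
side -12 30 -0.71
side 12 31 -1.32
side 36 23 -0.21
side 60 22 0.03
side 84 23 -0.6
wrist -36 69 -0.67
```

All eight links read flush. I bring the roller back over the holder.

```bash
python3 -m inch '[{"gripper":1,"tx":-0.9,"ty":0.26,"tz":0,"spin":-0.4},{"gripper":1,"tx":-2.4,"ty":0.7,"tz":0,"spin":-1},{"gripper":1,"tx":-4,"ty":1.17,"tz":0,"spin":-1.7},{"gripper":1,"tx":-5.7,"ty":1.67,"tz":0,"spin":-2.4},{"gripper":1,"tx":-7.4,"ty":2.17,"tz":0,"spin":-3.1},{"gripper":1,"tx":-9.1,"ty":2.67,"tz":0,"spin":-3.8},{"gripper":1,"tx":-10.6,"ty":3.11,"tz":0,"spin":-4.4},{"gripper":1,"tx":-11.8,"ty":3.46,"tz":0,"spin":-4.79}]'; python3 go.py 529.6 -332.1 172 18.45
```

```text
clock: 17.45
tool_pos: [533.7, -253.4, 168.8]
tcp_rot: [-1.834, -2.549, 0.001]
force: [0.2, -0.1, -4.0]
width: 23.2
finger_force: 59.7
clock 17.45 tcp [ 533.7 -253.4  168.8] yaw 18.54 tilt 0.09 F [ 0.2 -0.1 -4. ] T [ 0.02 -0.05 -0.  ]
tx ty tz [-2.93 -1.16 -0.13] spin 0.01
```

```bash
python3 -m inch '[{"gripper":1,"tx":-0.8,"ty":-0.32,"tz":-0.1,"spin":0.01},{"gripper":1,"tx":-1.7,"ty":-0.67,"tz":-0.1,"spin":0.01},{"gripper":1,"tx":-2.5,"ty":-1,"tz":-0.1,"spin":0.01},{"gripper":1,"tx":-2.9,"ty":-1.15,"tz":-0.1,"spin":0.01},{"gripper":1,"tx":-2.93,"ty":-1.16,"tz":-0.1,"spin":0.01},{"gripper":1,"tx":-2.93,"ty":-1.16,"tz":-0.1,"spin":0.01},{"gripper":1,"tx":-2.93,"ty":-1.16,"tz":-0.1,"spin":0.01},{"gripper":1,"tx":-2.93,"ty":-1.16,"tz":-0.1,"spin":0.01}]'; python3 go.py 529.6 -332.1 172 18.45
python3 - <<'E'
from h import *
im,d,W=cloud('side');im2,d2,W2=cloud('scene')
cv2.imwrite('pics/ret.png',np.hstack([cv2.resize(im[230:380,240:390],(400,400)),cv2.resize(im2[220:370,380:530],(400,400))]))
for a,b in((W,np.load('s1.npy')),(W2,np.load('s2.npy'))):
    f=lambda P:P[(np.hypot(P[...,0]-529,P[...,1]+332)<45)&(P[...,2]>100)&(P[...,2]<158)]
    A,B=f(a),f(b);print(len(A),len(B),A.mean(0).round(1),B.mean(0).round(1),np.percentile(A[:,2],[1,99]).round(1),np.percentile(B[:,2],[1,99]).round(1))
E
```

```text
clock: 18.25
tool_pos: [531.1, -328.3, 172.7]
tcp_rot: [-1.836, -2.549, -0.001]
force: [-0.7, -0.7, -2.4]
width: 23.1
finger_force: 59.7
clock 18.25 tcp [ 531.1 -328.3  172.7] yaw 18.47 tilt 0.04 F [-0.7 -0.7 -2.4] T [-0.01 -0.01 -0.03]
tx ty tz [-0.13 -0.1   0.03] spin 0.0
396 393 [ 529.4 -341.4  135.1] [ 527.4 -344.6  134.1] [113.7 151.6] [112.9 151.4]
496 499 [ 519.2 -334.7  134.5] [ 517.1 -337.7  133.1] [112.2 154.7] [110.8 153.9]
```

View pics/ret.png

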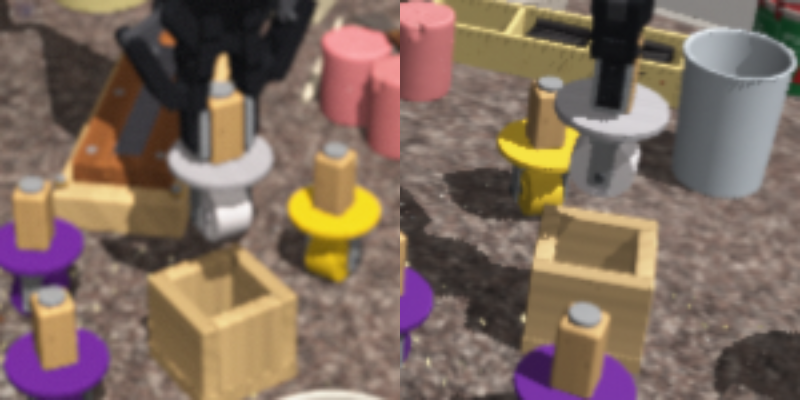

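The picture matches the one at lift-off: the roller is upright and unmoved in the grip, offset only by the arm's measured 2–4 mm. I correct that and lower it.

```bash
python3 -m inch '[{"gripper":1,"tx":-0.13,"ty":-0.1,"tz":0.1,"spin":0},{"gripper":1,"tx":-0.13,"ty":-0.1,"tz":0.4,"spin":0},{"gripper":1,"tx":-0.13,"ty":-0.1,"tz":0.7,"spin":0},{"gripper":1,"tx":-0.13,"ty":-0.1,"tz":0.9,"spin":0},{"gripper":1,"tx":-0.13,"ty":-0.1,"tz":1,"spin":0},{"gripper":1,"tx":-0.13,"ty":-0.1,"tz":1,"spin":0},{"gripper":1,"tx":-0.13,"ty":-0.1,"tz":1,"spin":0},{"gripper":1,"tx":-0.13,"ty":-0.1,"tz":1,"spin":0}]'; python3 go.py 529.6 -332.1 79 18.45
```

```text
clock: 19.15
tool_pos: [529.4, -333.7, 148.1]
tcp_rot: [1.838, 2.547, 0.0]
force: [0.4, -0.4, -3.1]
width: 23.2
finger_force: 59.7
clock 19.15 tcp [ 529.4 -333.7  148.1] yaw 18.37 tilt 0.03 F [ 0.4 -0.4 -3.1] T [-0.03  0.05  0.04]
tx ty tz [0.06 0.02 2.76] spin -0.01
```

```bash
python3 -m inch '[{"gripper":1,"tx":0.05,"ty":0.02,"tz":0.4,"spin":0},{"gripper":1,"tx":0.05,"ty":0.02,"tz":0.9,"spin":0},{"gripper":1,"tx":0.05,"ty":0.02,"tz":1.4,"spin":0},{"gripper":1,"tx":0.05,"ty":0.02,"tz":1.9,"spin":0},{"gripper":1,"tx":0.05,"ty":0.02,"tz":2.25,"spin":0},{"gripper":1,"tx":0.05,"ty":0.02,"tz":2.5,"spin":0},{"gripper":1,"tx":0.05,"ty":0.02,"tz":2.6,"spin":0},{"gripper":1,"tx":0.05,"ty":0.02,"tz":2.6,"spin":0}]'; python3 go.py 529.6 -332.1 78 18.45
```

```text
clock: 19.95
tool_pos: [529.3, -332.3, 82.6]
tcp_rot: [-1.838, -2.547, 0.0]
force: [0.0, -0.4, -2.4]
width: 23.4
finger_force: 59.7
clock 19.95 tcp [ 529.3 -332.3   82.6] yaw 18.37 tilt 0.02 F [ 0.  -0.4 -2.4] T [ 0.04  0.03 -0.03]
tx ty tz [0.   0.01 0.18] spin -0.01
```

```bash
python3 -m inch '[{"gripper":1,"tx":0,"ty":0,"tz":0.06,"spin":0},{"gripper":1,"tx":0,"ty":0,"tz":0.1,"spin":0},{"gripper":1,"tx":0,"ty":0,"tz":0.14,"spin":0},{"gripper":1,"tx":0,"ty":0,"tz":0.17,"spin":0},{"gripper":1,"tx":0,"ty":0,"tz":0.18,"spin":0},{"gripper":1,"tx":0,"ty":0,"tz":0.18,"spin":0},{"gripper":1,"tx":0,"ty":0,"tz":0.18,"spin":0},{"gripper":1,"tx":0,"ty":0,"tz":0.18,"spin":0}]'; python3 go.py 529.6 -332.1 78 18.45
```

```text
clock: 20.75
tool_pos: [529.4, -332.2, 78.3]
tcp_rot: [1.838, 2.548, 0.0]
force: [0.4, 0.1, -3.8]
width: 23.6
finger_force: 59.7
clock 20.75 tcp [ 529.4 -332.2   78.3] yaw 18.37 tilt 0.0 F [ 0.4  0.1 -3.8] T [-0.03 -0.03  0.05]
tx ty tz [0.   0.01 0.01] spin -0.01
```

```bash
python3 -m inch '[{"gripper":1,"tx":0,"ty":0,"tz":0.02,"spin":0},{"gripper":1,"tx":0,"ty":0,"tz":0.04,"spin":0},{"gripper":1,"tx":0,"ty":0,"tz":0.06,"spin":0},{"gripper":1,"tx":0,"ty":0,"tz":0.06,"spin":0},{"gripper":1,"tx":0,"ty":0,"tz":0.06,"spin":0},{"gripper":1,"tx":0,"ty":0,"tz":0.06,"spin":0},{"gripper":1,"tx":0,"ty":0,"tz":0.06,"spin":0},{"gripper":1,"tx":0,"ty":0,"tz":0.06,"spin":0}]'; python3 go.py 529.6 -332.1 78 18.45
```

```text
clock: 21.55
tool_pos: [529.4, -332.3, 77.8]
tcp_rot: [1.838, 2.547, 0.001]
force: [-2.9, 2.1, 7.4]
width: 23.7
finger_force: 61.3
clock 21.55 tcp [ 529.4 -332.3   77.8] yaw 18.37 tilt 0.04 F [-2.9  2.1  7.4] T [ 0.43  0.61 -0.03]
tx ty tz [ 0.    0.01 -0.01] spin -0.01
```

Seated: the rim carries the collar at the same height as before. I release slowly and then rise.

```bash
python3 -m inch '[{"gripper":1,"tx":0,"ty":0,"tz":-0.03,"spin":0},{"gripper":0.2,"tx":0,"ty":0,"tz":-0.03,"spin":0},{"gripper":-0.4,"tx":0,"ty":0,"tz":-0.03,"spin":0},{"gripper":-1,"tx":0,"ty":0,"tz":-0.03,"spin":0},{"gripper":-1,"tx":0,"ty":0,"tz":-0.03,"spin":0},{"gripper":-1,"tx":0,"ty":0,"tz":-0.03,"spin":0},{"gripper":-1,"tx":0,"ty":0,"tz":-0.03,"spin":0},{"gripper":-1,"tx":0,"ty":0,"tz":-0.03,"spin":0}]' && python3 -m inch '[{"gripper":-1,"tx":0,"ty":0,"tz":-0.3,"spin":0},{"gripper":-1,"tx":0,"ty":0,"tz":-1,"spin":0},{"gripper":-1,"tx":0,"ty":0,"tz":-2,"spin":0},{"gripper":-1,"tx":0,"ty":0,"tz":-3,"spin":0},{"gripper":-1,"tx":0,"ty":0,"tz":-4,"spin":0},{"gripper":-1,"tx":0,"ty":0,"tz":-5,"spin":0},{"gripper":-1,"tx":0,"ty":0,"tz":-5.5,"spin":0},{"gripper":-1,"tx":0,"ty":0,"tz":-5.5,"spin":0}]'
python3 - <<'E'
from h import *
im,d,W=cloud('wrist');im2,d2,W2=cloud('side')
cv2.imwrite('pics/fin.png',np.hstack([cv2.resize(im[100:340,200:440],(400,400)),cv2.resize(im2[190:390,220:420],(400,400))]))
E
```

```text
clock: 22.35
tool_pos: [529.3, -332.3, 77.5]
tcp_rot: [1.838, 2.548, -0.0]
force: [0.4, -0.3, -0.3]
width: 85.2
finger_force: 0.0
clock: 23.15
tool_pos: [530.0, -332.8, 217.0]
tcp_rot: [1.836, 2.545, 0.001]
force: [0.6, -0.0, -0.4]
width: 85.3
finger_force: 0.0
```

View pics/fin.png

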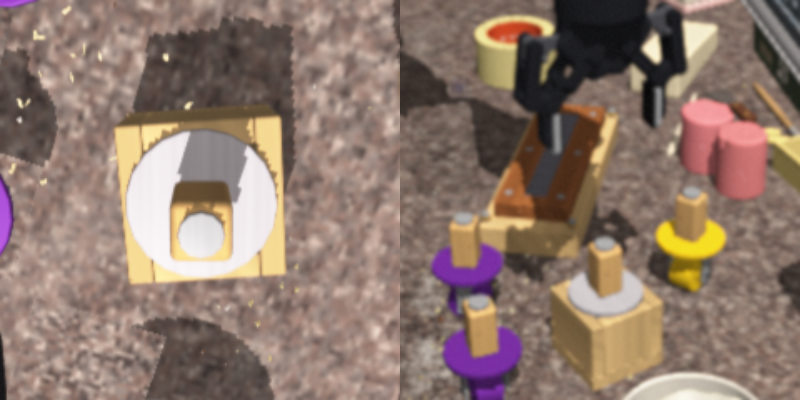

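The roller hangs upright in the holder with its collar flat on the rim, and the gripper is clear.

```bash
python3 -c "
from plant import robot
print(robot.close_job())"
```

```text
the job is handed in; nothing more can be done
None
```

The job is handed in: the depth images show all eight links flush, contact force stayed near 17 N or below in every reading (taken about every 0.8 s), and the roller hangs upright in its holder with the gripper clear, at about 23 s on the clock.

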